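# Seat a monitor stand's splined neck in its base and hold it down

### The job

Assemble the monitor stand: take the flat-sided neck out of its packing block, lower its splined foot into the collar of the metal base, turned so that the splines mesh with the slots, and push it fully home against the spring until its shoulder sits flush on the collar. Any of the four meshing positions will do. Finish while still holding the neck pressed home, without letting go (a colleague will put the screw in from below), and leave the spare round post and the other things on the desk where they are.

Things in the scene. Friction and masses are not known exactly. Their poses are not given: they have to be found in the camera images.
- neck: Loose monitor-stand neck, 0.25-0.5 kg, upright in one of two packing blocks (which one varies), any yaw. Origin: centre of the underside of its round shoulder, the face that must sit on the collar; z up. Black plastic above: shoulder disc 56 mm dia, z 0 to 8; flat-sided column 52 mm along x, 26 mm along y, z 8 to 94; rounded head as wide as the column, top at z 108.
- neck_grip (a point): Point on the neck's axis, 80 mm above its origin, in the column; axes as the neck's. A good place to grip across the two flat sides (26 mm, along y).
- neck_foot (a point): Lowest point of the neck's steel foot, on the axis, 34 mm below the neck's origin; axes as the neck's. Tapered pilot (16 mm dia at this tip) up to 10 mm above it, then a 26 mm dia core with four splines along +x, -x, +y, -y, in line with the column's flat sides: 8 mm wide, reaching 20 mm from the axis, rounded lower ends, up to the shoulder (24 mm long).
- collar (a point): Centre of the top rim of the octagonal steel collar, 59 mm across, on the base; 56 mm above the desk, z up. Bore 28.8 mm dia with four slots along this point's +x, -x, +y, -y, 10.2 mm wide, reaching 21.9 mm from the axis, full depth. Home: the neck's origin at this point, splines in slots; play 1 mm all round. Unmeshed, the splines rest on the rim, neck's origin 24 mm above it.
- base: Monitor-stand base: fixed metal plate, 200 mm along its x, 260 mm along its y, 10 mm thick, the collar at its middle. Origin: centre of the underside; same yaw as the collar.
- seat (a joint): Sprung round seat low in the collar's bore: 0 = up (top 26 mm below the rim), grows in m as it is pressed down. The neck's foot touches it 8 mm above home; it reads about 0.008 with the neck home (stop at 0.010). The spring pushes up with 7 N at 0 and 12 N at home, more than the neck's weight: a neck let go rises again.
- packing_near: Fixed cardboard packing block nearer the robot, 86 x 86 mm, 50 mm high, with a 45 mm square well right through it; the neck's or post's shoulder rests on its top. Origin: centre of the underside.
- packing_far: The same packing block, farther from the robot. Origin: centre of the underside.
- round_post: Bystander: spare post of another stand in the other packing block; same shoulder, but a round black column 28 mm diameter and a plain round foot. Origin: centre of the shoulder's underside; top at z 100. Leave it there.
- plug_adapter: Bystander: loose black plug adapter 70 x 36 x 30 mm lying on the base plate beside the collar. Origin: centre of the underside.
- power_brick: Bystander: loose black power brick 105 x 46 x 30 mm on the desk. Origin: centre of the underside.
- white_box: Bystander: loose flat white network box 110 x 130 x 28 mm on the desk. Origin: centre of the underside.
- screwdriver: Bystander: loose screwdriver lying on the desk at the right, about 200 mm long. Origin: the middle of its underside.
- mug: Bystander: loose white mug, 80 mm diameter, 90 mm high. Origin: centre of the underside.
There are look-alikes about, which are no part of the job. Leave any purple or red look-alike of the neck alone.

How it is judged:
On the way, in this order (a step that is already met when the one before it is completed fails the run):
1. the neck is lifted clear of its packing block (height (world z) of neck above 0.09 m and contact force between the fingers and neck above 0.5 N), for 0.1 s.
2. the neck is meshed and pressed home in the collar (horizontal distance between neck and collar below 0.003 m and z of neck in the frame of collar below 0.0025 m and angle between neck's own z axis and vertical below 0.06 rad and (angle between the x axis of neck and the x axis of collar, either way round below 0.12 rad or angle between the x axis of neck and the x axis of collar, either way round above 1.45 rad) and value of joint seat above 0.005 m and contact force between the fingers and neck above 1 N), for 0.2 s.
At the end, for the whole second after the job is handed in: The neck's splines are in the collar's slots (within 0.12 rad of one of the four meshing positions, within 3 mm of the axis, upright within 0.06 rad), its shoulder within 2.5 mm of the collar's rim, the sprung seat pressed down more than 5 mm, and the gripper still holds it so, at rest (all of step 2 and linear speed of neck below 0.02 m/s); the arm keeps its last pose, push and grip.
It fails at once if a bystander is moved more than 3 cm (distance of any of round_post, plug_adapter, power_brick, white_box, mug, screwdriver from where it was at the start of the episode above 0.03 m).
It also fails if it takes over 38 s, if anything falls off the work surface, if the arm or the gripper's body presses on something with over 40 N, if the wrist force passes 120 N, or if a joint passes its speed limit or range.

### The arm

A 7-joint arm with a two-finger parallel gripper is mounted at the origin on the work surface. World frame = base frame: x ahead of the robot, y to its left, z up, the work surface at z = 0. Lengths are in m, angles in rad, forces in N, time in s.
With the tool pointing down it reaches from about 0.35 to 0.9 m from the base axis. Payload 8.1 kg.
Tool frame: the origin (TCP) lies midway between the tips of the shut fingers; the grasp point (between the pads) lies 19 mm behind it; z points along the fingers, y is the line along which they close (so a half turn about z gives the same grasp; the last joint's range is limited). The gripper opens to 92 mm and grips with 3 to 60 N. Pads are 19 mm wide; open, the fingers measure 130 mm over their backs; the gripper's body (75 mm by 190 mm) begins 47 mm behind the grasp point.
Start: joints at [-1.228, 0.434, 0.025, 1.573, -0.012, 1.134, -0.075], TCP at [0.27, 0.564, 0.227] pointing down, gripper open.
Joint ranges: [-2.62, 2.62], [-0.44, 2.09], [-1.27, 1.32], [0.08, 2.57], [-1.32, 4.46], [0.12, 2], [-2.74, 2.74]. Speed limits (rad/s): [2.22, 2.22, 3.01, 3.01, 3.14, 3.14, 3.14].

### API

Orientations are given as a rotation vector (axis times angle).
In Python, from cell import arm gives the robot as it stands.
- The arm moves only by the tool arm_command, never from a script. Its arguments are lists of equal length, an entry for each row: "dp": the shift along the tool's x, y, z in units of 25 mm (1.0 is 25 mm), a list of three; "angular": the turn, a rotation vector about the tool's x, y, z in units of 0.15 rad (1.0 is 0.15 rad), a list of three; "claw": the opening, from 0 (shut) to 1 (fully open). In form: {"dp": [[x, y, z], ...], "angular": [[rx, ry, rz], ...], "claw": [claw, ...]}. A call has 1 to 10 rows; each row shifts and turns the commanded pose from where the row before left it, along the tool's axes as they then stand; what a row does not reach is not made up. A row lasts 1/10 s, in which the tool goes at most 50 mm and 8.59 degrees, less where a joint would pass 70% of its speed; a pose out of reach is approached as far as the arm can. A call with a number of a shift or a turn outside -1 to 1 is refused whole. A call with a gripper value outside its range is refused whole. The fingers move at their own pace and stop on an object; "force" is the grip in N (left out, the last holds). Time passes only in rows, so rows that do not move let the fingers close. It gives the time, the measured TCP pose, the force, the opening and the grip force at its end, in the units of the state.
- arm.observe(): the state, without advancing time (a new reading comes with each control period).
- arm.get_image(name): name is "side" or "top"; returns a dict with "frame" (400x640x3 uint8, red, green, blue), "z_map" (400x640 float32, m along the optical axis (not along the pixel's ray), 0 where there is no reading), "K" (3x3 intrinsics, pixels), "R" (3x3) and "t" (3): a world point X has camera coordinates R X + t. Camera axes: x right, y down, z forward; pixel columns grow to the right and rows downward; lengths in m; the calibration is good to about 2 mm. A picture is of the moment at which its call begins.
- arm.sign_off(): hands the job in; it is judged then, once.
The state is a dict: "clock": time; "joints": joint angles; "dq": joint speeds; "joint_efforts": joint torques, N m; "position": TCP position; "ee_rot": TCP orientation; "force": force on the tool from outside, world axes, zero at the start; "ft_torque": the same for the moment, N m; "width": opening from 0.0 (shut) to 1.0 (fully open); "gripper_force": force on a finger pad.
Only numpy, scipy, OpenCV 4.12 (cv2) and the standard library are available. Lean on these libraries where they do the work, as an engineer would, in place of code of your own. Each camera call takes 0.05 s, during which the arm holds its last target. There are 200 camera calls.

## Working session

There is one attempt and no reset: what is moved stays moved. The work goes in short steps, Python scripts to look and compute and a tool call to move; the robot and the scene stay as the last step left them, time stands still between calls to the robot, and variables do not carry over. Pictures are saved under pics/ and viewed, at most 10 in all, crops included, and the job is handed in when it is done.

Besides the shell and the picture viewer there is one more tool, called after ">>>" by a JSON object that holds its "fn" and its "kwargs", one argument or row to a line. arm_command: Moves the arm, as the interface text tells. Its arguments: {"type":"object","properties":{"dp":{"type":"array","items":{"type":"array","items":{"type":"number"}}},"angular":{"type":"array","items":{"type":"array","items":{"type":"number"}}},"claw":{"type":"array","items":{"type":"number"}},"force":{"type":"number"}},"required":["dp","angular","claw"]}

```bash
mkdir -p pics; cat > h.py <<'E'
import numpy as np, cv2
from cell import arm
def grab(n,tag):
    d=arm.get_image(n); np.savez(f'pics/{tag}.npz',**d); cv2.imwrite(f'pics/{tag}.png',d['frame'][:,:,::-1]); return d
def load(tag): return np.load(f'pics/{tag}.npz')
def cloud(d):
    z=d['z_map']; v,u=np.mgrid[:z.shape[0],:z.shape[1]]
    K=d['K']; c=np.stack([(u-K[0,2])/K[0,0]*z,(v-K[1,2])/K[1,1]*z,z],-1)
    w=(c-d['t'])@d['R']; w[z==0]=np.nan; return w
E
python3 - <<'E'
from h import *
a=grab('top','t0');b=grab('side','s0')
cv2.imwrite('pics/both.png',cv2.resize(np.vstack([a['frame'],b['frame']])[:,:,::-1],(480,600)))
print(arm.observe())
for d in(a,b): print(d['K'],d['R'],d['t'])
E
```

```text
{'clock': 0.1, 'joints': array([-1.22762931,  0.43512621,  0.02497663,  1.57399308, -0.01161047,
        1.13401046, -0.0751042 ]), 'dq': array([ 2.21145092e-03, -2.94224396e-03, -7.71013056e-04, -2.20882993e-03,
        3.89306299e-04,  2.09179128e-05,  4.67305727e-04]), 'joint_efforts': array([ 3.57390163e-03, -6.69125175e+01,  9.87717099e-01, -3.15147972e+01,
       -6.07173331e-02,  3.74528440e-02,  6.85232317e-05]), 'position': array([0.26931824, 0.56349174, 0.22604536]), 'ee_rot': array([-6.94507289e-01, -3.06366728e+00,  2.16561848e-03]), 'force': array([ 0.50701213,  0.33553413, -0.81693213]), 'ft_torque': array([ 0.0522229 ,  0.02380612, -0.05074794]), 'gripper_force': 0.0, 'width': 0.9992044441041352}
[[448.48171297   0.         317.32545539]
 [  0.         448.48171297 201.41737407]
 [  0.           0.           1.        ]] [[-0.02544449 -0.99966645  0.00442394]
 [-0.99280087  0.02475112 -0.11719133]
 [ 0.11704274 -0.00737397 -0.9930995 ]] [0.03851681 0.55962306 1.3505535 ]
[[463.70945124   0.         312.16430572]
 [  0.         463.70945124 196.14817498]
 [  0.           0.           1.        ]] [[ 0.97122371 -0.23776841  0.01380923]
 [-0.10790522 -0.49097238 -0.86446665]
 [ 0.21232281  0.83810041 -0.50250047]] [-0.53572246  0.17127091  1.56660537]
```

View pics/t0.png

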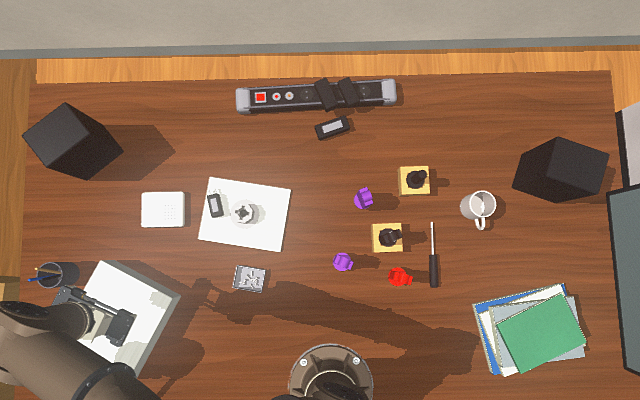

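View pics/s0.png

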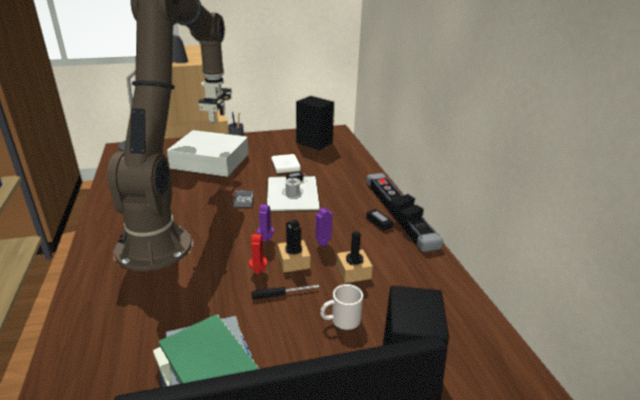

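The black candidates in their blocks are near, at top (388,237) / side (293,240), and far, at top (415,180) / side (355,250). The purple ones at (364,198) and (343,262) and the red one at (400,276) are decoys. An enlarged crop should show which black one is flat-sided.

```bash
python3 - <<'E'
from h import *
a=load('t0');b=load('s0')
def crop(d,x,y,w,h,s): 
    return cv2.resize(d['frame'][y:y+h,x:x+w,::-1],(400,300),interpolation=cv2.INTER_CUBIC)
cv2.imwrite('pics/c1.png',np.vstack([np.hstack([crop(b,270,210,120,90,0),crop(a,368,155,80,60,0)]),np.hstack([crop(a,350,205,80,60,0),crop(a,200,170,100,75,0)])]))
for n,d in(('t',a),('s',b)):
    w=cloud(d)
    for nm,c in(('near',None),('far',None)):
        pass
w=cloud(a)
for nm,(x,y) in dict(near=(388,237),far=(415,180),collar=(243,213)).items():
    P=w[y-35:y+35,x-35:x+35].reshape(-1,3)
    for lo,hi in ((.045,.053),(.053,.062),(.13,.17)):
        q=P[(P[:,2]>lo)&(P[:,2]<hi)]
        if len(q): print(nm,lo,len(q),q.mean(0).round(4),q.min(0).round(3),q.max(0).round(3))
E
```

```text
near 0.045 405 [ 0.4407 -0.1792  0.0497] [ 0.342 -0.23   0.045] [ 0.55  -0.099  0.053]
near 0.053 184 [ 0.4495 -0.1791  0.0563] [ 0.401 -0.226  0.053] [ 0.553 -0.105  0.062]
near 0.13 187 [ 0.4472 -0.1787  0.1496] [ 0.374 -0.211  0.131] [ 0.544 -0.071  0.166]
far 0.045 377 [ 0.616  -0.2728  0.0497] [ 0.575 -0.319  0.045] [ 0.661 -0.231  0.053]
far 0.053 229 [ 0.6136 -0.2707  0.0564] [ 0.576 -0.318  0.053] [ 0.66  -0.231  0.062]
far 0.13 84 [ 0.6163 -0.2732  0.1487] [ 0.604 -0.287  0.13 ] [ 0.63  -0.261  0.157]
collar 0.045 55 [0.536  0.2809 0.0489] [0.501 0.224 0.045] [0.581 0.358 0.053]
collar 0.053 185 [0.5298 0.2518 0.0572] [0.501 0.222 0.053] [0.559 0.283 0.062]
```

View pics/c1.png

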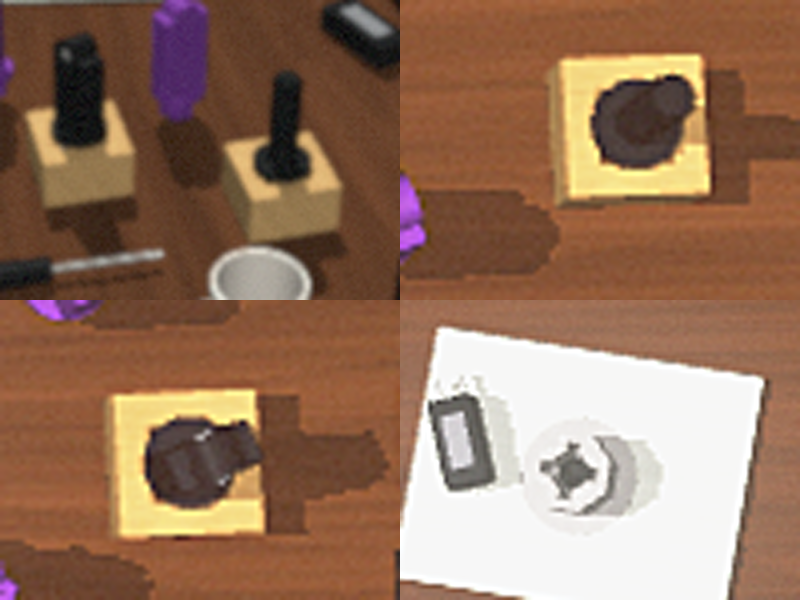

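The near one is the neck: its column is flat-sided (side crop at 293,240), while the far one's column is thin and round (the post). Next I need positions and yaws.

```bash
python3 - <<'E'
from h import *
a=load('t0');b=load('s0')
wa=cloud(a).reshape(-1,3); wb=cloud(b).reshape(-1,3)
fa=a['frame'].reshape(-1,3).astype(int); fb=b['frame'].reshape(-1,3).astype(int)
n0=np.array([.447,-.179])
def rect(P):
    (c,s,ang)=cv2.minAreaRect((P[:,:2]*1000).astype(np.float32)); return np.round(c,1),np.round(s,1),round(ang,1)
for nm,w,f in(('top',wa,fa),('side',wb,fb)):
    blk=(f.max(1)<110)&(f.max(1)-f.min(1)<35)
    m=(np.hypot(*(w[:,:2]-n0).T)<.05)&blk
    for lo,hi in((.053,.062),(.065,.14),(.14,.165)):
        q=w[m&(w[:,2]>lo)&(w[:,2]<hi)]
        if len(q)>3: print(nm,'neck',lo,len(q),rect(q),q[:,2].max().round(4))
    m=(np.hypot(*(w[:,:2]-[.447,-.179]).T)<.08)&(w[:,2]>.046)&(w[:,2]<.053)&(f[:,0]-f[:,2]>60)
    print(nm,'block',rect(w[m]))
    for nm2,col in(('purple',(f[:,2]>130)&(f[:,1]<90)),('red',(f[:,0]>180)&(f[:,1]<80)&(f[:,2]<80))):
        q=w[col&(np.hypot(*(w[:,:2]-n0).T)<.25)]; print(nm2)
        if nm2=='purple':
            for s in(q[q[:,0]>.47],q[q[:,0]<.47]): print(len(s),np.nanmin(s,0).round(3),np.nanmax(s,0).round(3))
        else: print(len(q),np.nanmin(q,0).round(3),np.nanmax(q,0).round(3))
    pl=(abs(w[:,2]-.010)<.006)&(f.min(1)>150)&(np.hypot(*(w[:,:2]-[.53,.25]).T)<.19)
    print(nm,'base',pl.sum(),rect(w[pl]))
    c=(abs(w[:,2]-.056)<.005)&(np.hypot(*(w[:,:2]-[.53,.25]).T)<.05); print('collar',rect(w[c]))
E
```

```text
top neck 0.053 77 (array([ 444.9, -181.5]), array([48. , 48.2]), 89.0) 0.0618
top neck 0.065 43 (array([ 450.7, -176.5]), array([21. , 53.9]), 41.9) 0.1398
top neck 0.14 157 (array([ 444.2, -183. ]), array([26.5, 50.3]), 22.7) 0.1622
top block (array([ 444.3, -183.6]), array([85.5, 87.1]), 0.8)
purple
133 [ 0.534 -0.147 -0.002] [ 0.588 -0.088  0.15 ]
116 [ 0.355 -0.071 -0.004] [ 0.398 -0.017  0.146]
red
294 [ 0.3   -0.236 -0.001] [ 0.354 -0.182  0.147]
top base 4427 (array([487.4, 262.8]), array([262.1, 287.6]), 79.5)
collar (array([530.7, 253.1]), array([59.3, 58.2]), 34.1)
side neck 0.053 60 (array([ 435.8, -195.9]), array([29.7, 53.4]), 48.2) 0.0618
side neck 0.065 292 (array([ 435.2, -193. ]), array([25. , 57.5]), 42.8) 0.14
side neck 0.14 102 (array([ 443.5, -186.2]), array([28.1, 52.4]), 18.6) 0.1609
side block (array([ 444.9, -187.7]), array([86.4, 90.8]), 0.0)
purple
52 [ 0.536 -0.133  0.125] [ 0.584 -0.101  0.144]
66 [ 0.349 -0.075  0.038] [ 0.402 -0.021  0.144]
red
102 [ 0.301 -0.24  -0.001] [ 0.352 -0.003  0.147]
side base 1246 (array([496.8, 282.2]), array([322.9, 275.5]), 79.5)
collar (array([530.3, 246.5]), array([68.2, 52.6]), 79.0)
```

```bash
python3 - <<'E'
from h import *
a=load('t0');b=load('s0')
def rect(P):
    (c,s,ang)=cv2.minAreaRect((P[:,:2]*1000).astype(np.float32)); return np.round(c,1),np.round(s,1),round(ang,1)
for nm,d in(('top',a),('side',b)):
    w=cloud(d); f=d['frame'].astype(int)
    m=((abs(w[...,2]-.010)<.006)&(f.min(2)>150)&(np.hypot(w[...,0]-.53,w[...,1]-.25)<.18)).astype(np.uint8)
    n,l,st,_=cv2.connectedComponentsWithStats(m,connectivity=4); k=1+st[1:,4].argmax()
    print(nm,'base',st[k],rect(w[l==k]))
    h=(w[...,2]>.147)&(w[...,2]<.17)&(np.hypot(w[...,0]-.444,w[...,1]+.184)<.04)
    q=w[h]; print('head>.147',len(q),rect(q)); 
    C=np.cov(q[:,:2].T); e,v=np.linalg.eigh(C); print('short axis',np.degrees(np.arctan2(v[1,0],v[0,0])),12**.5*np.sqrt(e),q.mean(0))
    if nm=='top':
        # dark slots in collar
        s=(f.max(2)<130)&(np.hypot(w[...,0]-.5305,w[...,1]-.252)<.024)
        v,u=np.nonzero(s); K=d['K']; r=np.c_[(u-K[0,2])/K[0,0],(v-K[1,2])/K[1,1],np.ones(len(u))]@d['R']; o=-d['R'].T@d['t']
        X=o+r*((.056-o[2])/r[:,2])[:,None]; print('slots',len(u),X.mean(0),rect(X))
        z=X[:,:2]-X[:,:2].mean(0); c=z[:,0]+1j*z[:,1]; c=c[abs(c)>.012]; print('yaw mod90',np.degrees(np.angle(np.sum((c/abs(c))**4)))/4)
E
```

```text
top base [ 198  177   93   75 4347] (array([530.6, 254.8]), array([262.1, 199.7]), 79.5)
head>.147 105 (array([ 443.7, -181.8]), array([27.3, 44.6]), 17.0)
short axis -153.51992426119043 [0.02669145 0.03137686] [ 0.4439277  -0.18239372  0.1554671 ]
slots 63 [0.5304225  0.25190571 0.056     ] (array([530.3, 253.7]), array([28.6, 30. ]), 38.9)
yaw mod90 -12.259606337135118
side base [ 267  177   52   33 1239] (array([530. , 253.5]), array([279.2, 200.4]), 79.2)
head>.147 62 (array([ 444.3, -187.9]), array([28.3, 28.7]), 20.8)
short axis -83.6636913955929 [0.02378992 0.030943  ] [ 0.44382708 -0.19072548  0.15433993]
```

```bash
cat >> h.py <<'E'
from scipy.spatial.transform import Rotation as Ro
def go(x,y,z,yaw,tag=''):
    """units of dp (tool axes) and turn needed to reach TCP x,y,z with the finger line at yaw (deg, mod 180), pointing down"""
    s=arm.observe(); R=Ro.from_rotvec(s['ee_rot']); p=s['position']
    best=None
    for k in(0,180):
        c=np.radians(yaw+k); yv=np.array([np.cos(c),np.sin(c),0]); zv=np.array([0,0,-1.]); T=Ro.from_matrix(np.c_[np.cross(yv,zv),yv,zv])
        r=(R.inv()*T).as_rotvec()
        if best is None or np.linalg.norm(r)<np.linalg.norm(best[0]): best=(r,T)
    d=np.array([x,y,z])-p
    print('t',s['clock'],'p',p.round(4),'F',s['force'].round(1),'w',round(s['width'],3),'g',round(s['gripper_force'],1))
    print('turn units',(best[0]/.15).round(3),'dp now',(R.inv().apply(d)/.025).round(3),'dp after turn',(best[1].inv().apply(d)/.025).round(3))
E
python3 -c "
from h import *
go(.444,-.183,.226,20)"
```

```text
t 0.1 p [0.2693 0.5635 0.226 ] F [ 0.5  0.3 -0.8] w 0.999 g 0.0
turn units [-8.000e-03  4.000e-03  5.173e+00] dp now [-19.18  -23.928   0.037] dp after turn [-3.0449e+01 -3.6470e+00  2.0000e-03]
```

>>> {"fn": "arm_command", "kwargs": {
  "dp": [
    [0,0,0],
    [0,0,0],
    [0,0,0],
    [0,0,0],
    [0,0,0],
    [0,0,0]
  ],
  "angular": [
    [0,0,0.86],
    [0,0,0.86],
    [0,0,0.86],
    [0,0,0.86],
    [0,0,0.86],
    [0,0,0.86]
  ],
  "claw": [0.8,0.8,0.8,0.8,0.8,0.8],
  "force": 30
}}

```text
clock: 0.7
position: [0.2694, 0.5636, 0.2263]
ee_rot: [1.806, 2.57, -0.001]
force: [0.4, -0.3, 0.3]
width: 0.8
gripper_force: 0.0
```

```bash
python3 -c "
from h import *
go(.444,-.183,.226,20)"
```

```text
t 0.7 p [0.2694 0.5636 0.2263] F [ 0.4 -0.3  0.3] w 0.8 g 0.0
turn units [-0.004  0.004 -0.023] dp now [-30.466  -3.545   0.034] dp after turn [-3.0453e+01 -3.6510e+00  1.2000e-02]
```

>>> {"fn": "arm_command", "kwargs": {
  "dp": [
    [-0.98,-0.115,0],
    [-0.98,-0.115,0],
    [-0.98,-0.115,0],
    [-0.98,-0.115,0],
    [-0.98,-0.115,0],
    [-0.98,-0.115,0],
    [-0.98,-0.115,0],
    [-0.98,-0.115,0],
    [-0.98,-0.115,0],
    [-0.98,-0.115,0]
  ],
  "angular": [
    [0,0,0],
    [0,0,0],
    [0,0,0],
    [0,0,0],
    [0,0,0],
    [0,0,0],
    [0,0,0],
    [0,0,0],
    [0,0,0],
    [0,0,0]
  ],
  "claw": [0.7,0.7,0.7,0.7,0.7,0.7,0.7,0.7,0.7,0.7]
}}

```text
clock: 1.7
position: [0.3267, 0.3228, 0.2265]
ee_rot: [-1.799, -2.575, 0.001]
force: [0.9, -0.7, 0.4]
width: 0.702
gripper_force: 0.0
```

>>> {"fn": "arm_command", "kwargs": {
  "dp": [
    [-0.98,-0.115,0],
    [-0.98,-0.115,0],
    [-0.98,-0.115,0],
    [-0.98,-0.115,0],
    [-0.98,-0.115,0],
    [-0.98,-0.115,0],
    [-0.98,-0.115,0],
    [-0.98,-0.115,0],
    [-0.98,-0.115,0],
    [-0.98,-0.115,0]
  ],
  "angular": [
    [0,0,0],
    [0,0,0],
    [0,0,0],
    [0,0,0],
    [0,0,0],
    [0,0,0],
    [0,0,0],
    [0,0,0],
    [0,0,0],
    [0,0,0]
  ],
  "claw": [0.7,0.7,0.7,0.7,0.7,0.7,0.7,0.7,0.7,0.7]
}}

```text
clock: 2.7
position: [0.3838, 0.0829, 0.2266]
ee_rot: [-1.799, -2.575, 0.0]
force: [0.1, 0.8, 1.4]
width: 0.699
gripper_force: 0.0
```

>>> {"fn": "arm_command", "kwargs": {
  "dp": [
    [-0.98,-0.115,0],
    [-0.98,-0.115,0],
    [-0.98,-0.115,0],
    [-0.98,-0.115,0],
    [-0.98,-0.115,0],
    [-0.98,-0.115,0],
    [-0.98,-0.115,0],
    [-0.98,-0.115,0],
    [-0.98,-0.115,0],
    [-0.98,-0.115,0]
  ],
  "angular": [
    [0,0,0],
    [0,0,0],
    [0,0,0],
    [0,0,0],
    [0,0,0],
    [0,0,0],
    [0,0,0],
    [0,0,0],
    [0,0,0],
    [0,0,0]
  ],
  "claw": [0.7,0.7,0.7,0.7,0.7,0.7,0.7,0.7,0.7,0.7]
}}

```text
clock: 3.7
position: [0.4411, -0.1568, 0.2265]
ee_rot: [-1.799, -2.575, 0.0]
force: [0.4, -0.1, -0.0]
width: 0.697
gripper_force: 0.0
```

```bash
python3 - <<'E'
from h import *
go(.444,-.183,.226,20)
b=grab('side','s1')
cv2.imwrite('pics/c2.png',cv2.resize(b['frame'][130:280,200:400,::-1],(800,600),interpolation=cv2.INTER_CUBIC))
E
```

```text
t 3.7 p [ 0.4411 -0.1568  0.2265] F [ 0.4 -0.1 -0. ] w 0.697 g 0.0
turn units [-0.002 -0.002  0.014] dp now [-1.025 -0.251  0.022] dp after turn [-1.025 -0.249  0.022]
```

View pics/c2.png

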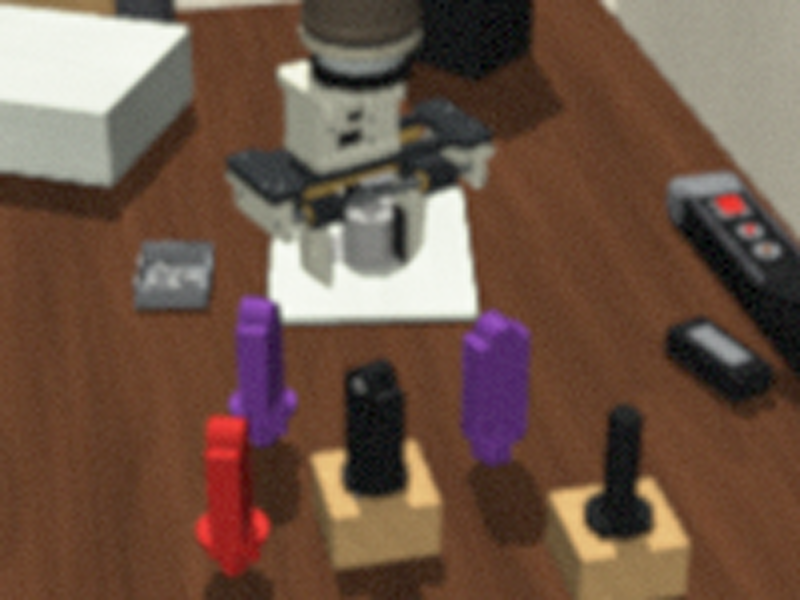

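The picture shows the gripper above and beyond the neck (neck at crop 375,400), with the column's narrow side along the closing line. I'll align and descend.

>>> {"fn": "arm_command", "kwargs": {
  "dp": [
    [-0.8,-0.25,0],
    [-0.23,0,0],
    [0,0,0.92],
    [0,0,0.92],
    [0,0,0.92],
    [0,0,0.92],
    [0,0,0.92],
    [0,0,0]
  ],
  "angular": [
    [0,0,0],
    [0,0,0],
    [0,0,0],
    [0,0,0],
    [0,0,0],
    [0,0,0],
    [0,0,0],
    [0,0,0]
  ],
  "claw": [0.7,0.7,0.7,0.7,0.7,0.7,0.7,0.7]
}}

```text
clock: 4.55
position: [0.4424, -0.1808, 0.1095]
ee_rot: [-1.796, -2.572, 0.003]
force: [-0.2, -0.2, -0.3]
width: 0.7
gripper_force: 0.0
```

>>> {"fn": "arm_command", "kwargs": {
  "dp": [
    [0,0,0],
    [0,0,0],
    [0,0,0],
    [0,0,0],
    [0,0,0],
    [0,0,0],
    [0,0,0],
    [0,0,0]
  ],
  "angular": [
    [0,0,0],
    [0,0,0],
    [0,0,0],
    [0,0,0],
    [0,0,0],
    [0,0,0],
    [0,0,0],
    [0,0,0]
  ],
  "claw": [0.2,0.2,0.2,0.1,0.1,0.1,0.1,0.1],
  "force": 40
}}

```text
clock: 5.35
position: [0.4442, -0.1823, 0.112]
ee_rot: [1.8, 2.575, 0.0]
force: [-1.4, 0.6, 5.5]
width: 0.28
gripper_force: 39.9
```

```bash
python3 - <<'E'
from h import *
go(.444,-.183,.23,20)
E
```

```text
t 5.35 p [ 0.4442 -0.1823  0.112 ] F [-1.4  0.6  5.5] w 0.28 g 39.9
turn units [ 0.002 -0.001  0.011] dp now [-0.022 -0.015 -4.721] dp after turn [-0.023 -0.016 -4.721]
```

>>> {"fn": "arm_command", "kwargs": {
  "dp": [
    [0,0,-0.6],
    [0,0,-0.9],
    [0,0,-0.9],
    [0,0,-0.9],
    [0,0,-0.9],
    [0,0,-0.5],
    [0,0,0]
  ],
  "angular": [
    [0,0,0],
    [0,0,0],
    [0,0,0],
    [0,0,0],
    [0,0,0],
    [0,0,0],
    [0,0,0]
  ],
  "claw": [0.1,0.1,0.1,0.1,0.1,0.1,0.1]
}}

```text
clock: 6.05
position: [0.4448, -0.1824, 0.2301]
ee_rot: [1.798, 2.574, 0.002]
force: [-0.4, -0.3, -5.1]
width: 0.277
gripper_force: 39.9
```

```bash
python3 - <<'E'
from h import *
go(.5304,.2535,.225,-10.5)
go(.5304,.2535,.225,20)
E
```

```text
t 6.05 p [ 0.4448 -0.1824  0.2301] F [-0.4 -0.3 -5.1] w 0.277 g 39.9
turn units [1.500e-02 1.000e-03 3.563e+00] dp now [15.194  9.212  0.212] dp after turn [17.767  0.189  0.205]
t 6.05 p [ 0.4448 -0.1824  0.2301] F [-0.4 -0.3 -5.1] w 0.277 g 39.9
turn units [0.014 0.005 0.014] dp now [15.194  9.212  0.212] dp after turn [15.213  9.18   0.205]
```

>>> {"fn": "arm_command", "kwargs": {
  "dp": [
    [0,0,-0.3],
    [0,0,-0.3],
    [0,0,0],
    [0,0,0],
    [0.5,0,0],
    [0.95,0.01,0],
    [0.95,0.01,0],
    [0.95,0.01,0],
    [0.95,0.01,0],
    [0.95,0.01,0]
  ],
  "angular": [
    [0,0,0.89],
    [0,0,0.89],
    [0,0,0.89],
    [0,0,0.89],
    [0,0,0],
    [0,0,0],
    [0,0,0],
    [0,0,0],
    [0,0,0],
    [0,0,0]
  ],
  "claw": [0.1,0.1,0.1,0.1,0.1,0.1,0.1,0.1,0.1,0.1]
}}

```text
clock: 7.05
position: [0.4686, -0.0522, 0.2428]
ee_rot: [-2.414, -2.009, 0.003]
force: [0.7, 0.3, -3.9]
width: 0.278
gripper_force: 39.9
```

>>> {"fn": "arm_command", "kwargs": {
  "dp": [
    [0.95,0.01,0],
    [0.95,0.01,0],
    [0.95,0.01,0],
    [0.95,0.01,0],
    [0.95,0.01,0],
    [0.95,0.01,0],
    [0.95,0.01,0],
    [0.95,0.01,0],
    [0.95,0.01,0],
    [0.95,0.01,0]
  ],
  "angular": [
    [0,0,0],
    [0,0,0],
    [0,0,0],
    [0,0,0],
    [0,0,0],
    [0,0,0],
    [0,0,0],
    [0,0,0],
    [0,0,0],
    [0,0,0]
  ],
  "claw": [0.1,0.1,0.1,0.1,0.1,0.1,0.1,0.1,0.1,0.1]
}}

```text
clock: 8.05
position: [0.5144, 0.1806, 0.2427]
ee_rot: [-2.415, -2.009, 0.003]
force: [0.0, -0.1, -4.9]
width: 0.277
gripper_force: 39.9
```

>>> {"fn": "arm_command", "kwargs": {
  "dp": [
    [0.95,0.01,0],
    [0.95,0.01,0],
    [0.5,0.01,0],
    [0.3,0,0.4],
    [0,0,0]
  ],
  "angular": [
    [0,0,0],
    [0,0,0],
    [0,0,0],
    [0,0,0],
    [0,0,0]
  ],
  "claw": [0.1,0.1,0.1,0.1,0.1]
}}

```text
clock: 8.55
position: [0.5271, 0.2462, 0.2323]
ee_rot: [-2.414, -2.01, 0.004]
force: [-0.9, 0.4, -4.0]
width: 0.281
gripper_force: 39.9
```

```bash
python3 - <<'E'
from h import *
go(.5304,.2535,.225,-10.5)
a=grab('top','t2');b=grab('side','s2')
cv2.imwrite('pics/c3.png',np.hstack([cv2.resize(a['frame'][160:280,190:310,::-1],(400,400),interpolation=cv2.INTER_CUBIC),cv2.resize(b['frame'][110:230,230:350,::-1],(400,400),interpolation=cv2.INTER_CUBIC)]))
for nm,d in(('t',a),('s',b)):
    w=cloud(d);f=d['frame'].astype(int);p=arm.observe()['position']
    m=(np.hypot(w[...,0]-p[0],w[...,1]-p[1])<.045)
    for lo,hi in((.105,.122),(.122,.16),(.16,.185),(.185,.205),(.205,.225)):
        q=w[m&(w[...,2]>lo)&(w[...,2]<hi)]
        if len(q)>4: print(nm,lo,len(q),q.mean(0).round(4),q.min(0).round(4),q.max(0).round(4))
E
```

```text
t 8.55 p [0.5271 0.2462 0.2323] F [-0.9  0.4 -4. ] w 0.281 g 39.9
turn units [-0.013  0.013  0.007] dp now [0.311 0.078 0.291] dp after turn [0.311 0.077 0.291]
t 0.16 40 [0.5239 0.2261 0.1781] [0.5025 0.2171 0.1691] [0.5495 0.2359 0.1846]
t 0.185 12 [0.5212 0.22   0.1941] [0.51   0.2173 0.1853] [0.5326 0.2238 0.2039]
t 0.205 15 [0.5204 0.2209 0.2132] [0.5104 0.2179 0.2051] [0.5335 0.2289 0.2237]
s 0.122 38 [0.5274 0.2338 0.1518] [0.5068 0.2146 0.1373] [0.5477 0.2483 0.1598]
s 0.16 75 [0.5243 0.2291 0.1758] [0.5003 0.2118 0.1602] [0.5544 0.262  0.1845]
s 0.185 34 [0.5231 0.2166 0.1955] [0.5111 0.211  0.1866] [0.5348 0.2251 0.2049]
s 0.205 34 [0.5233 0.2184 0.2147] [0.5112 0.2116 0.2052] [0.5358 0.2251 0.2249]
```

View pics/c3.png

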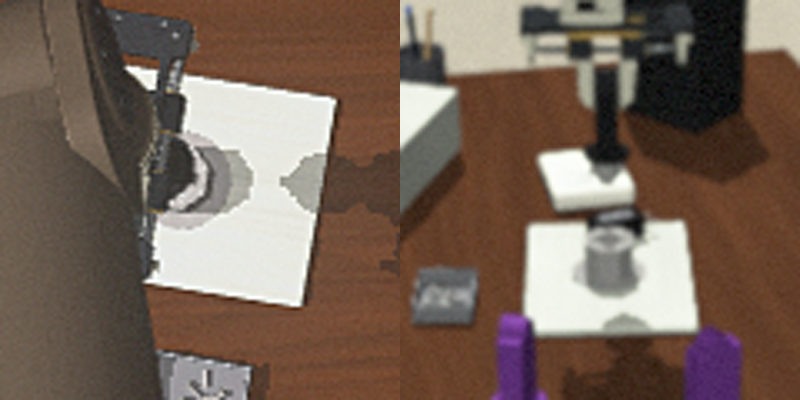

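The neck is held upright over the collar: its shoulder is at about crop (605,160) in the side view, and the collar is at (610,260). Now I'll lower it to just above spline contact.

>>> {"fn": "arm_command", "kwargs": {
  "dp": [
    [0.33,0.07,0.4],
    [0,0,0.8],
    [0,0,0.8],
    [0,0,0.7],
    [0,0,0.5],
    [0,0,0.2],
    [0,0,0]
  ],
  "angular": [
    [0,0,0],
    [0,0,0],
    [0,0,0],
    [0,0,0],
    [0,0,0],
    [0,0,0],
    [0,0,0]
  ],
  "claw": [0.1,0.1,0.1,0.1,0.1,0.1,0.1]
}}

```text
clock: 9.35
position: [0.5312, 0.2534, 0.1488]
ee_rot: [2.416, 2.009, -0.001]
force: [0.7, 0.5, -4.3]
width: 0.285
gripper_force: 39.9
```

```bash
python3 - <<'E'
from h import *
go(.5305,.254,.118,-10.5)
b=grab('side','s3');a=grab('top','t3')
cv2.imwrite('pics/c4.png',np.hstack([cv2.resize(a['frame'][180:240,210:270,::-1],(400,400),interpolation=cv2.INTER_CUBIC),cv2.resize(b['frame'][150:220,260:330,::-1],(400,400),interpolation=cv2.INTER_CUBIC)]))
E
```

```text
t 9.35 p [0.5312 0.2534 0.1488] F [ 0.7  0.5 -4.3] w 0.285 g 39.9
turn units [-0.003  0.004 -0.002] dp now [ 0.019 -0.03   1.231] dp after turn [ 0.018 -0.031  1.231]
```

View pics/c4.png

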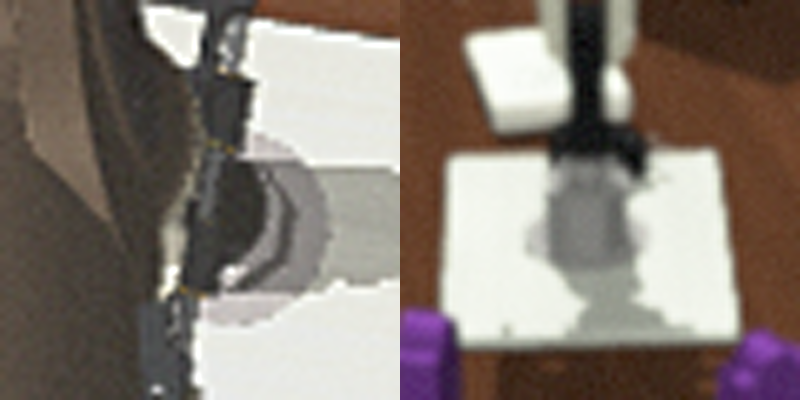

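The foot's tip is at the collar mouth (side crop 585,165) and the neck looks centred. I'll lower it gently and watch the force.

>>> {"fn": "arm_command", "kwargs": {
  "dp": [
    [0.02,-0.03,0.16],
    [0,0,0.12],
    [0,0,0.08],
    [0,0,0.08],
    [0,0,0]
  ],
  "angular": [
    [0,0,0],
    [0,0,0],
    [0,0,0],
    [0,0,0],
    [0,0,0]
  ],
  "claw": [0.1,0.1,0.1,0.1,0.1]
}}

```text
clock: 9.95
position: [0.5304, 0.2543, 0.138]
ee_rot: [-2.415, -2.009, 0.001]
force: [-0.8, -0.9, -4.6]
width: 0.281
gripper_force: 39.9
```

```bash
python3 - <<'E'
from h import *
go(.5305,.254,.118,-10.5); print(arm.observe()['ft_torque'])
E
```

```text
t 9.95 p [0.5304 0.2543 0.138 ] F [-0.8 -0.9 -4.6] w 0.281 g 39.9
turn units [-0.002  0.002  0.002] dp now [-0.009  0.005  0.798] dp after turn [-0.009  0.005  0.798]
[-0.08222194  0.12016821  0.00075613]
```

It is below the unmeshed height (0.142) with no reaction force, so the splines look meshed. Continuing.

>>> {"fn": "arm_command", "kwargs": {
  "dp": [
    [0,0,0.12],
    [0,0,0.12],
    [0,0,0.12],
    [0,0,0.1],
    [0,0,0]
  ],
  "angular": [
    [0,0,0],
    [0,0,0],
    [0,0,0],
    [0,0,0],
    [0,0,0]
  ],
  "claw": [0.1,0.1,0.1,0.1,0.1],
  "force": 55
}}

```text
clock: 10.45
position: [0.5305, 0.2542, 0.1264]
ee_rot: [2.415, 2.009, -0.001]
force: [0.1, -0.5, -4.4]
width: 0.279
gripper_force: 54.9
```

```bash
python3 - <<'E'
from h import *
go(.5305,.254,.118,-10.5); print(arm.observe()['ft_torque'])
E
```

```text
t 10.45 p [0.5305 0.2542 0.1264] F [ 0.1 -0.5 -4.4] w 0.279 g 54.9
turn units [-0.001  0.002  0.001] dp now [-0.009  0.002  0.335] dp after turn [-0.009  0.002  0.335]
[-0.07088269  0.01790066  0.02554617]
```

>>> {"fn": "arm_command", "kwargs": {
  "dp": [
    [0,0,0.1],
    [0,0,0.1],
    [0,0,0.1],
    [0,0,0.05],
    [0,0,0],
    [0,0,0]
  ],
  "angular": [
    [0,0,0],
    [0,0,0],
    [0,0,0],
    [0,0,0],
    [0,0,0],
    [0,0,0]
  ],
  "claw": [0.1,0.1,0.1,0.1,0.1,0.1]
}}

```text
clock: 11.05
position: [0.5308, 0.2543, 0.1185]
ee_rot: [-2.415, -2.009, -0.001]
force: [-2.7, -0.8, 6.6]
width: 0.281
gripper_force: 54.9
```

```bash
python3 - <<'E'
from h import *
go(.5305,.254,.118,-10.5); print(arm.observe()['ft_torque'])
E
```

```text
t 11.05 p [0.5308 0.2543 0.1185] F [-2.7 -0.8  6.6] w 0.281 g 54.9
turn units [ 0.002 -0.004  0.001] dp now [-0.015 -0.009  0.021] dp after turn [-0.015 -0.009  0.021]
[-0.31558774  0.91903138  0.02497818]
```

>>> {"fn": "arm_command", "kwargs": {
  "dp": [
    [0,0,0.04],
    [0,0,0.04],
    [0,0,0],
    [0,0,0]
  ],
  "angular": [
    [0,0,0],
    [0,0,0],
    [0,0,0],
    [0,0,0]
  ],
  "claw": [0.1,0.1,0.1,0.1]
}}

```text
clock: 11.45
position: [0.5309, 0.2543, 0.1181]
ee_rot: [-2.415, -2.008, -0.002]
force: [-8.9, -3.0, 23.9]
width: 0.282
gripper_force: 54.9
```

```bash
python3 - <<'E'
from h import *
go(.5305,.254,.118,-10.5); print(arm.observe()['ft_torque'])
b=grab('side','s4');a=grab('top','t4')
cv2.imwrite('pics/c5.png',np.hstack([cv2.resize(a['frame'][180:240,210:270,::-1],(400,400),interpolation=cv2.INTER_CUBIC),cv2.resize(b['frame'][150:220,260:330,::-1],(400,400),interpolation=cv2.INTER_CUBIC)]))
E
```

```text
t 11.45 p [0.5309 0.2543 0.1181] F [-8.9 -3.  23.9] w 0.282 g 54.9
turn units [ 0.001 -0.012 -0.   ] dp now [-0.014 -0.013  0.002] dp after turn [-0.014 -0.013  0.002]
[-0.86096512  2.41502892  0.00433195]
```

View pics/c5.png

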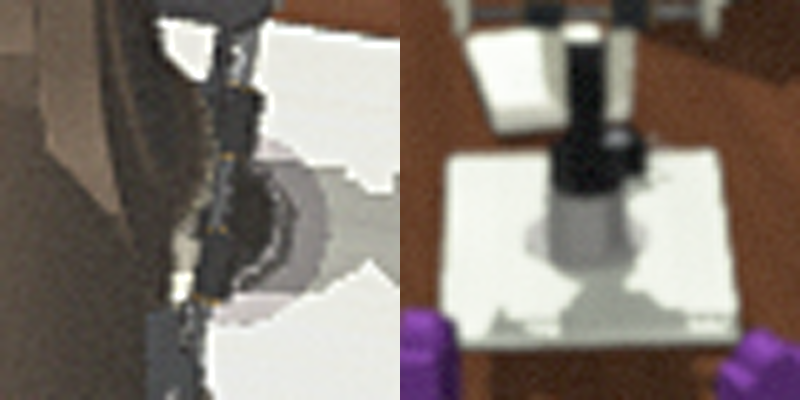

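The shoulder sits flush on the collar (side crop 590,185). The stiff contact comes at the expected height (TCP 0.118), pressing with about 28 N. Handing in.

```bash
python3 -c "
from cell import arm
print(arm.sign_off())"
```

```text
the job is handed in; nothing more can be done
None
```

The neck is meshed and pressed home in the collar, still gripped at 55 N, and the job was handed in at about 11.5 s on the robot's clock; the judge's verdict was not shown to me.

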